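Fit the orange-squeezing cone to the juicer drive

TASK

Take the larger of the two squeezing cones off its drying stand and fit it to the juicer: set its shank into the drive socket and turn it gently under light pressure, too light to push the sprung drive far down, until the square finds the socket and the cone drops home. Once it sits home with the drive still up, push the cone down to the end of the drive's spring travel, without forcing it, to check the press switch, let the drive come up again, and let go, leaving the cone home and upright. Leave the small cone, the tumbler and the sugar jar where they are.

Things in the scene. Friction and masses are not known exactly. Their poses are not given: they have to be found in the camera images.
- cone_large: Larger white ribbed citrus cone, upright on its stand, shoulder 60 mm above the table, any yaw. Origin on the axis at the shoulder (underside of its body); z up. Body: octagonal prism 50 mm across flats, from the shoulder up 22 mm, the place to grip; flats face its x, y and the 45 degree directions between. Ribbed dome above, up to 52 mm. Mass 0.13 to 0.2 kg.
- nose (a point): Lower end of the large cone's steel shank, on its axis, 23 mm below the shoulder, hanging free in the stand's round hole at the start. The shank from the shoulder down: 16 mm square for 10 mm, even taper to 9 mm square at 17 mm, then a round 9 mm pilot to the end at 23 mm. The square's sides are parallel to the cone's x and y.
- cone_small: Smaller cone of the same make on the other stand, to be left alone: 36 mm across flats, dome up to 44 mm above the shoulder; origin on its axis at the shoulder.
- juicer: Counter-top juicer, fixed: round steel housing 168 mm across with a black drip dish on top (rim 86 mm from the axis, 122 mm above the table; dish floor at 106 mm) and a spout along its -x out to 122 mm from the axis. Origin on its axis at table height, z up. The drive stands up in the middle of the dish.
- mouth (a point): Centre of the mouth of the drive's socket, on the juicer's axis, 142 mm above the table with the drive up; sinks with the drive. Its x, y follow the housing, NOT the socket. Out of line the cone's shoulder stays about 10 to 14 mm above the mouth; in line it drops until the shoulder rests on the mouth (0 mm). The square fits at every quarter turn, within about 8 degrees.
- socket_end (a point): Lower end of the socket hole, on the axis, 25 mm below the mouth. The socket is a 30 mm square steel block with a square hole 18.5 mm wide, inside a round collar of 45 mm diameter whose top lies 7 mm below the mouth. It sits on a geared motor shaft stopped at an arbitrary angle that no reading gives; the gearbox holds it (slips only above about 0.8 N m).
- drive (a joint): How far the sprung drive with its socket is pushed down, 0 (up) to 0.009 m (end of travel). It begins to sink at about 4 N of total downward force (the cone's own weight included) and takes 0.6 N more for each mm, about 9.4 N at the end of travel. It springs back by itself.
- stand_large: Fixed wooden drying stand of the large cone: foot disc 90 mm across and 10 mm high, on it an upright tube 38 mm across, 60 mm tall in all. Origin under its centre. The small cone's stand is alike. Stands and juicer may stand in any order.
- tumbler: Clear plastic tumbler, 72 mm in diameter, 100 mm tall, upright; origin under its centre; to be left alone.
- sugar_jar: Amber glass jar with a steel cap, 70 mm in diameter, 100 mm tall, upright; origin under its centre; to be left alone.
Not all that is in view belongs to the job. Leave any pink, purple or turquoise look-alike of the cone_large alone.

How it is judged:
On the way, in this order (a step that is already met when the one before it is completed fails the run):
1. the large cone is taken off its stand (distance of cone_large from where it was at the start of the episode above 0.05 m), for 0.1 s.
2. the large cone is home (shoulder within 3 mm of the mouth) with the drive pushed less than 4.5 mm (z of cone_large in the frame of mouth below 0.003 m and horizontal distance between cone_large and mouth below 0.004 m and angle between cone_large's own z axis and vertical below 0.07 rad and value of joint drive below 0.0045 m), for 0.1 s.
3. the seated cone is pushed down by more than 7 mm of the drive's 9 mm travel (z of cone_large in the frame of mouth below 0.003 m and horizontal distance between cone_large and mouth below 0.004 m and angle between cone_large's own z axis and vertical below 0.07 rad and value of joint drive above 0.007 m), for 0.05 s.
At the end, for the whole second after the job is handed in: The large cone is home in the drive socket: shoulder within 3 mm of the mouth, within 4 mm of its axis, upright within 4 degrees, at rest, and the drive is up again (pushed less than 3 mm) (z of cone_large in the frame of mouth below 0.003 m and horizontal distance between cone_large and mouth below 0.004 m and angle between cone_large's own z axis and vertical below 0.07 rad and value of joint drive below 0.003 m and linear speed of cone_large below 0.02 m/s); the robot touches nothing.
It fails at once if the drive is pushed down by more than 6 mm while the large cone is not home (shoulder more than 4 mm above the mouth) (value of joint drive above 0.006 m and z of cone_large in the frame of mouth above 0.004 m).
It fails at once if the cone is forced against the juicer with more than 50 N (contact force between cone_large and juicer above 50 N).
It fails at once if the small cone is moved by more than 30 mm (distance of cone_small from where it was at the start of the episode above 0.03 m).
It fails at once if the tumbler is moved by more than 30 mm (distance of tumbler from where it was at the start of the episode above 0.03 m).
It fails at once if the sugar jar is moved by more than 30 mm (distance of sugar_jar from where it was at the start of the episode above 0.03 m).
It also fails if it takes over 72 s, if anything falls off the work surface, if the arm or the gripper's body presses on something with over 40 N, if the wrist force passes 120 N, or if a joint passes its speed limit or range.

ROBOT

A 6-joint arm with a two-finger parallel gripper is mounted at the origin on the work surface. World frame = base frame: x ahead of the robot, y to its left, z up, the work surface at z = 0. Lengths are in m, angles in rad, forces in N, time in s.
With the tool pointing down it reaches from about 0.275 to 0.875 m from the base axis. Payload 12.5 kg.
Tool frame: the origin (TCP) lies at the very end of the fingers, on their centre line; the grasp point (between the pads) lies 19 mm behind it; x points along the fingers, y is the direction in which the jaws open and shut, and the axes are right-handed (so a half turn about x gives the same grasp; the last joint's range is limited). The gripper opens to 85 mm and grips with 20 to 120 N. Pads are 22 mm wide; open, the fingers measure 114 mm over their backs; the gripper's body (76 mm by 85 mm) begins 54 mm behind the grasp point. The pads swing forward as they close: fully open they stand 13 mm farther back than shut.
Start: joints at [-1.205, 0.351, 1.652, -0, 1.139, -0.085], TCP at [0.24, -0.495, 0.231] pointing down, gripper open.
Joint ranges: [-2.75, 2.75], [-0.79, 2.1], [0.01, 2.65], [-1.57, 4.71], [0.07, 3.14], [-2.87, 2.87]. Speed limits (rad/s): [2.22, 2.22, 2.79, 3.14, 3.14, 3.14].

INTERFACE

Orientations are given as a 3x3 rotation matrix whose columns are the frame's x, y, z axes.
In Python, from bench import manip gives the robot as it stands. Calls block until the motion is done:
- manip.move_ptp(position, orientation): joint-space move of the TCP to a pose.
- manip.move_l(position, attitude=None, max_speed=0.15): straight line of the TCP; attitude=None keeps the orientation; max_speed is the mean speed in m/s.
- manip.move_j(angles): joint-space move.
- manip.set_gripper(opening, effort=None): opening from 0.0 (shut) to 1.0 (fully open); effort is the grip in N (None keeps the last); returns when the fingers have stopped.
- manip.dwell(seconds).
- manip.inverse_kinematics(position, orientation): joint angles nearest the present ones, or None.
- manip.grab_frame(name): name is "side" or "top"; returns (picture, depth): 384x512x3 uint8, red, green, blue; 384x512 float32, m along the optical axis (not along the pixel's ray), 0 where there is no reading.
- manip.get_calibration(name): a dict with "camera_matrix" (3x3 intrinsics, pixels), "R" (3x3) and "t" (3): a world point X has camera coordinates R X + t. Camera axes: x right, y down, z forward; pixel columns grow to the right and rows downward; lengths in m; the calibration is good to about 2 mm. A picture is of the moment at which its call begins. get_calibration takes no time and is no camera call.
A pose or a line that the arm cannot do raises manip.Unreachable and nothing moves.
- manip.sign_off(): hands the job in, once; it reports no verdict.
Trained networks look in the newest picture that a camera, given by its name, has taken for a name from the list of things; names that differ only in an ending like _2 or _b are one class to them, and where a whole thing is asked for, a point or a joint stands for the part that bears it (a point fixed in the world has none). Each returns a list of dicts, best first, with "confidence" (0 to 1); they miss things now and then, are a little off and sometimes report something else, mostly with a low value. They report only what shows in the picture. A call takes as long as a camera call. They do not tell look-alikes from the thing itself.
- manip.look_for(camera, name): "at" ([x, y, z] in m, in world coordinates, good to about 4 mm: the middle of the surface that is visible of it).
Readings, each from a call of its own:
- manip.current_time(): time.
- manip.current_qpos(): joint angles.
- manip.current_joint_vel(): joint speeds.
- manip.current_joint_torque(): joint torques, N m.
- manip.current_ee_pos(): TCP position.
- manip.current_tcp_rot(): TCP orientation.
- manip.current_force(): force on the tool from outside, world axes, zero at the start.
- manip.current_ft_torque(): the same for the moment, N m.
- manip.current_grip_width(): opening from 0.0 (shut) to 1.0 (fully open).
Only numpy, scipy, OpenCV 4.12 (cv2) and the standard library are available. Lean on these libraries where they do the work, as an engineer would, in place of code of your own. Each camera call takes 0.05 s, during which the arm holds its last target. There are 200 camera calls.

## Working session

There is one attempt and no reset: what is moved stays moved. The work goes in short steps, each a Python script; the robot and the scene stay as the last script left them, time stands still between calls to the robot, and variables do not carry over. Pictures are saved under pics/ and viewed, about 8 in all and at most 12, crops included, and the job is handed in when it is done.

```bash
mkdir -p pics; ls
python3 - <<'E'
from bench import manip
import cv2,numpy as np
for c in("top","side"):
    p,d=manip.grab_frame(c); cv2.imwrite(f"pics/{c}0.png",p[:,:,::-1]); np.savez(f"{c}0.npz",p=p,d=d)
    K=manip.get_calibration(c); print(c,K["camera_matrix"].round(1).tolist(),(-K["R"].T@K["t"]).round(3))
    for n in("cone_large","cone_small","juicer","mouth","stand_large","tumbler","sugar_jar"):
        for r in manip.look_for(c,n):
            q=K["camera_matrix"]@(K["R"]@np.array(r["at"])+K["t"]); print(n,np.round(r["at"],3),round(r["confidence"],2),(q[:2]/q[2]).round())
print(manip.current_time())
E
```

```text
pics
top [[348.9, 0.0, 257.8], [0.0, 348.9, 191.6], [0.0, 0.0, 1.0]] [0.355 0.05  0.905]
cone_large [0.47  0.353 0.061] 0.96 [126. 239.]
cone_large [0.586 0.254 0.059] 0.89 [166. 188.]
cone_large [0.376 0.241 0.059] 0.77 [174. 274.]
cone_large [0.48  0.248 0.093] 0.7 [166. 229.]
cone_large [0.506 0.154 0.063] 0.54 [208. 216.]
cone_small [ 0.545 -0.011  0.095] 0.68 [274. 192.]
juicer [ 0.482 -0.262  0.106] 0.58 [384. 208.]
mouth [ 0.493 -0.263  0.137] 0.8 [389. 201.]
stand_large [0.471 0.242 0.012] 0.7 [176. 236.]
tumbler [ 0.695 -0.115  0.106] 0.66 [310. 129.]
tumbler [0.734 0.122 0.062] 0.65 [215. 129.]
sugar_jar [ 0.691 -0.112  0.102] 0.9 [309. 131.]
side [[427.5, 0.0, 249.7], [0.0, 427.5, 178.2], [0.0, 0.0, 1.0]] [0.396 0.741 0.744]
cone_large [0.586 0.266 0.057] 0.94 [207. 279.]
cone_large [0.502 0.168 0.053] 0.93 [259. 249.]
cone_large [0.466 0.375 0.058] 0.9 [257. 343.]
cone_large [0.378 0.26  0.058] 0.65 [315. 295.]
cone_large [0.484 0.268 0.092] 0.58 [259. 278.]
cone_small [ 0.545 -0.003  0.084] 0.75 [255. 182.]
juicer [ 0.486 -0.226  0.104] 0.9 [293. 126.]
mouth [ 0.495 -0.259  0.136] 0.57 [292. 109.]
stand_large [0.481 0.271 0.007] 0.94 [260. 305.]
tumbler [0.714 0.137 0.074] 0.93 [167. 217.]
sugar_jar [ 0.697 -0.099  0.067] 0.74 [205. 156.]
0.8
```

View pics/top0.png

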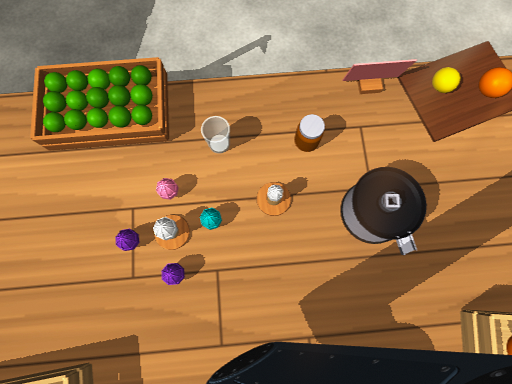

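View pics/side0.png

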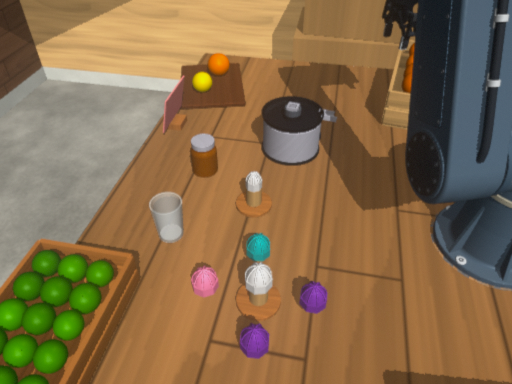

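```bash
cat > h.py <<'E'
import numpy as np,cv2
from bench import manip
def cloud(c,p,d):
    K=manip.get_calibration(c);A=K["camera_matrix"];v,u=np.indices(d.shape)
    X=np.stack([(u-A[0,2])/A[0,0]*d,(v-A[1,2])/A[1,1]*d,d],-1)
    return (X-K["t"])@K["R"]
def sel(W,d,x,y,r,z0,z1):
    return (d>0)&(np.hypot(W[...,0]-x,W[...,1]-y)<r)&(W[...,2]>z0)&(W[...,2]<z1)
E
python3 - <<'E'
from h import *
out=[]
for c in("top","side"):
    f=np.load(f"{c}0.npz");p,d=f["p"],f["d"];W=cloud(c,p,d)
    m=sel(W,d,.48,.257,.05,.055,.125); P=W[m]
    print(c,"cone n",len(P),"zmax",P[:,2].max().round(4))
    for a,b in((.06,.07),(.07,.082),(.082,.095),(.095,.105),(.105,.12)):
        Q=P[(P[:,2]>a)&(P[:,2]<b)]
        if len(Q)>3: print(a,len(Q),Q.min(0).round(4),Q.max(0).round(4))
    # fit circle r~26.5 to body band
    from scipy.optimize import least_squares
    Q=P[(P[:,2]>.063)&(P[:,2]<.080)]
    s=least_squares(lambda q:np.hypot(*(Q[:,:2]-q).T)-.0258,[.48,.255],loss="soft_l1",f_scale=.002); print("body ctr",s.x.round(4),np.abs(s.fun).mean())
    m=sel(W,d,.493,-.263,.035,.137,.150); Q=W[m]; print("sock",len(Q),Q.mean(0).round(4),cv2.minAreaRect((Q[:,:2]*1000).astype(np.float32)))
    m=sel(W,d,.493,-.263,.12,.116,.128); Q=W[m]
    s=least_squares(lambda q:np.hypot(*(Q[:,:2]-q[:2]).T)-q[2],[.49,-.26,.085],loss="soft_l1",f_scale=.002); print("rim",len(Q),s.x.round(4))
    for n,(u,v) in (("cone",(166,229) if c=="top" else(259,285)),("sock",(392,201) if c=="top" else(292,107))):
        k=20 if n=="sock" else 30; out.append(cv2.resize(p[v-k:v+k,u-k:u+k],(390,290),interpolation=cv2.INTER_CUBIC))
I=np.vstack([np.hstack(out[:2]),np.hstack(out[2:])]);cv2.imwrite("pics/crop.png",I[:,:,::-1])
E
```

```text
top cone n 418 zmax 0.1152
0.06 19 [0.4596 0.2295 0.0607] [0.5014 0.2555 0.0691]
0.07 59 [0.4587 0.2299 0.0701] [0.5106 0.2823 0.082 ]
0.082 119 [0.4582 0.2294 0.082 ] [0.5096 0.2807 0.0949]
0.095 125 [0.4613 0.2354 0.0951] [0.505  0.2749 0.105 ]
0.105 96 [0.4714 0.2429 0.105 ] [0.4993 0.27   0.1152]
body ctr [0.4853 0.2567] 0.0006276962225057717
sock 135 [ 0.4928 -0.2685  0.1413] ((489.5233154296875, -268.4704895019531), (33.52755355834961, 36.16575241088867), 84.51078796386719)
rim 596 [ 0.4935 -0.2686  0.0823]
side cone n 719 zmax 0.1148
0.06 74 [0.4608 0.2606 0.0603] [0.5102 0.2853 0.0697]
0.07 120 [0.461  0.2457 0.0702] [0.5098 0.2855 0.082 ]
0.082 201 [0.4614 0.2411 0.082 ] [0.5123 0.2838 0.0949]
0.095 170 [0.4656 0.2376 0.095 ] [0.5082 0.279  0.105 ]
0.105 151 [0.4696 0.2422 0.1051] [0.5003 0.2756 0.1148]
body ctr [0.487  0.2574] 0.0006796626340474305
sock 82 [ 0.4952 -0.2647  0.1409] ((493.1828308105469, -264.259521484375), (39.22681427001953, 35.95015335083008), 79.78932189941406)
rim 421 [ 0.4953 -0.2671  0.0826]
```

View pics/crop.png

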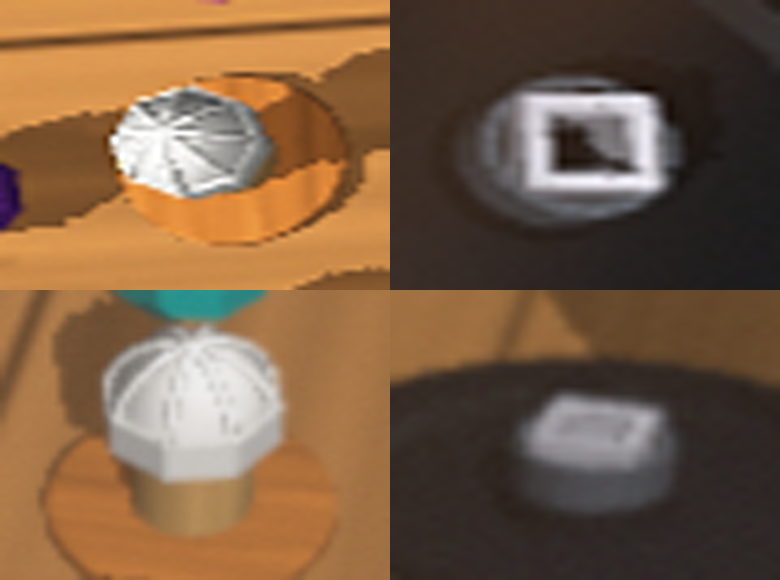

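The crop confirms the target. It is the white cone on the left stand, at top (166,229) and side (259,278). The pink one at (166,188), the purple ones at (126,239) and (173,274), and the turquoise one at (210,218) are coloured and lie on the table. The socket square shows at top (392,201). Next I'll measure the yaws.

Run:
```python
from h import *
def octd(Q,x,y,a):
    t=a+np.arange(8)*np.pi/4
    return ((Q[:,0]-x)[:,None]*np.cos(t)+(Q[:,1]-y)[:,None]*np.sin(t)).max(1)-.025
def mini(Q,x,y):
    from scipy.optimize import least_squares
    return min((lambda s:(s.cost,np.degrees(s.x[2])%45,s.x[:2].round(4)))(least_squares(lambda q:octd(Q,*q),[x,y,np.radians(a)],loss="soft_l1",f_scale=.001)) for a in range(0,45,5))
for c in("top","side"):
    f=np.load(f"{c}0.npz");p,d=f["p"],f["d"];W=cloud(c,p,d)
    P=W[sel(W,d,.486,.257,.05,.062,.080)]; print(c,"oct",mini(P,.486,.257))
    g=p.min(2).astype(float); K=manip.get_calibration(c);A=K["camera_matrix"]
    u0,v0=(392,201) if c=="top" else (292,107)
    S=10; big=cv2.resize(g[v0-20:v0+20,u0-20:u0+20],None,fx=S,fy=S,interpolation=cv2.INTER_CUBIC)
    for th in (120,145,170):
        vs,us=np.nonzero(big>th)
        if len(us)<100: continue
        r=np.stack([((us+.5)/S-.5+u0-20-A[0,2])/A[0,0],((vs+.5)/S-.5+v0-20-A[1,2])/A[1,1],np.ones(len(us))],-1)@K["R"]
        o=-K["R"].T@K["t"]; X=o+r*((.142-o[2])/r[:,2])[:,None]
        print(th,len(us),cv2.minAreaRect((X[:,:2]*1000).astype(np.float32)))
```

```text
top oct (np.float64(6.043427040350018e-06), np.float64(16.63579484199629), array([0.4851, 0.2565]))
120 14296 ((493.0211486816406, -268.9814147949219), (33.31831359863281, 32.09429168701172), 82.92162322998047)
145 11635 ((493.10174560546875, -269.3409423828125), (31.735639572143555, 30.979793548583984), 83.09870910644531)
170 9401 ((493.25079345703125, -269.49896240234375), (30.270252227783203, 30.183277130126953), 83.05668640136719)
side oct (np.float64(2.3008805210581765e-05), np.float64(18.32792338470236), array([0.487 , 0.2576]))
120 9476 ((494.9005126953125, -263.04656982421875), (45.080360412597656, 33.74452209472656), 82.48823547363281)
145 5077 ((494.9766540527344, -266.099853515625), (34.441246032714844, 29.80726432800293), 83.86663055419922)
170 186 ((482.86126708984375, -268.8329772949219), (3.2233595848083496, 18.33583641052246), 0.7007458209991455)
```

```bash
cat >> h.py <<'E'
def R(deg):
    c,s=np.cos(np.radians(deg)),np.sin(np.radians(deg))
    return np.array([[0,c,s],[0,s,-c],[-1,0,0.]])
C=np.array([.4861,.2571]);M=np.array([.4941,-.2682])
def st(tag=""):
    print(tag,"t%.1f"%manip.current_time(),"p",np.round(manip.current_ee_pos(),4),"F",np.round(manip.current_force(),2),"T",np.round(manip.current_ft_torque(),2),"w%.3f"%manip.current_grip_width())
E
python3 - <<'E'
from h import *
r=manip.current_tcp_rot();print(np.degrees(np.arctan2(r[1,1],r[0,1])))
for a in(62.5,-27.5,242.5,152.5):
    q=manip.inverse_kinematics([*C,.05],R(a));o=[]
    for b in(a-69.5,a-24.5,a+20.5,a+65.5):
        k=manip.inverse_kinematics([*M,.16],R(b));o.append(None if k is None else k.round(2).tolist()[-1])
    print(a,None if q is None else np.round(q,2),o)
E
```

```text
-64.16989108884886
62.5 [ 0.4   0.6   1.78 -0.    0.76 -0.69] [-0.46, -1.24, -2.03, -2.81]
-27.5 [ 0.4   0.6   1.78 -0.    0.76  0.88] [1.11, 0.33, -0.46, -1.24]
242.5 [ 0.4   0.6   1.78 -0.    0.76  2.45] [2.68, 1.9, 1.11, 0.33]
152.5 [ 0.4   0.6   1.78 -0.    0.76 -2.26] [-2.03, -2.81, 2.68, 1.9]
```

Run:
```python
from h import *
manip.set_gripper(1.0,50)
manip.move_ptp([*C,.20],R(-27.5)); st("above")
manip.move_l([*C,.05],max_speed=.1); st("down")
manip.set_gripper(0.0,50); st("grip")
manip.move_l([*C,.075],max_speed=.05); st("lift")
for c in("side","top"):
    p,d=manip.grab_frame(c); np.savez(f"{c}1.npz",p=p,d=d)
    if c=="side": s=p
cv2.imwrite("pics/grip.png",cv2.resize(s[190:350,160:380],(770,560))[:,:,::-1])
```

```text
above t3.8 p [0.4864 0.2566 0.2   ] F [-0.74 -0.63  0.03] T [ 0.    0.02 -0.01] w0.999
down t5.5 p [0.4864 0.2572 0.0505] F [-0.38  0.07 -0.44] T [0.02 0.02 0.  ] w1.001
grip t5.9 p [0.4863 0.2572 0.0504] F [-1.04 -1.03  5.37] T [-0.14  0.18 -0.03] w0.571
lift t6.5 p [0.486  0.2571 0.075 ] F [-0.25 -0.67 -1.11] T [-0.05  0.04 -0.01] w0.579
```

View pics/grip.png

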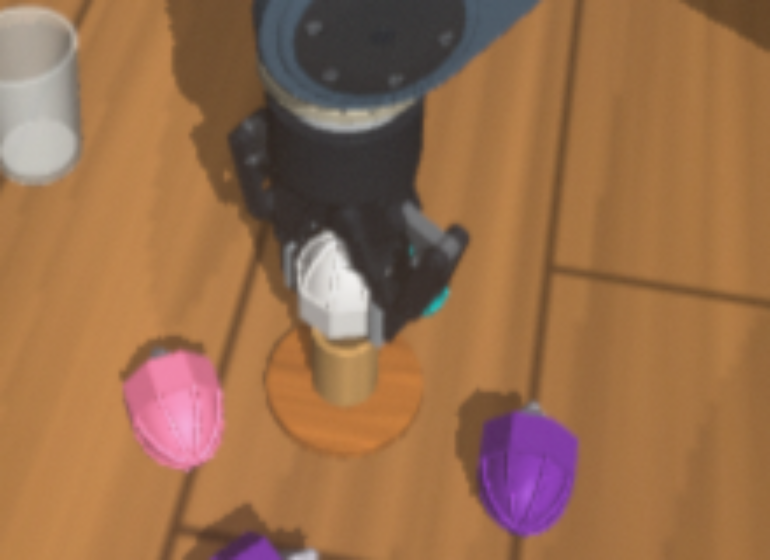

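```bash
cat >> h.py <<'E'
def fz(n=4):
    o=[]
    for _ in range(n): manip.dwell(.03); o.append(manip.current_force())
    return np.mean(o,0)
def down(xy,z,zmin,ref,thr,step=.001):
    while z>zmin:
        z-=step; manip.move_l([*xy,z],max_speed=.02); f=fz(2)-ref
        if f[2]>thr: break
    print("stop z %.4f"%z,"df",f.round(2)); return z,f
E
python3 - <<'E'
from h import *
manip.move_l([*C,.20],max_speed=.2)
manip.move_ptp([*M,.22],R(-52)); 
manip.move_l([*M,.160],max_speed=.08); manip.dwell(.3); ref=fz(8); np.save("ref.npy",ref); st("ref")
print(ref.round(2))
z,f=down(M,.150,.129,ref,2.0); st()
E
```

```text
ref t10.8 p [ 0.4941 -0.2682  0.16  ] F [ 0.2   0.11 -1.9 ] T [-0.01 -0.02 -0.01] w0.578
[ 0.18  0.08 -1.59]
stop z 0.1320 df [-1.18  0.01  4.64]
 t16.9 p [ 0.4942 -0.2683  0.1323] F [-1.19  0.31  2.68] T [0.05 0.09 0.07] w0.581
```

Run:
```python
from h import *
o=[]
for c,(u,v) in(("side",(292,105)),("top",(392,201))):
    p,d=manip.grab_frame(c);W=cloud(c,p,d)
    o.append(cv2.resize(p[v-40:v+40,u-30:u+30],(390,520),interpolation=cv2.INTER_CUBIC))
    m=sel(W,d,*M,.03,.13,.21)&(p.min(2)>120)&(np.ptp(p,axis=2)<25); P=W[m]; print(c,len(P),P[:,2].min().round(4) if len(P) else 0,P[:,2].max().round(4) if len(P) else 0)
cv2.imwrite("pics/seat.png",np.hstack(o)[:,:,::-1]); st()
```

```text
side 148 0.1421 0.1922
top 93 0.1442 0.2068
 t17.0 p [ 0.4942 -0.2683  0.1322] F [-0.62  0.03  2.49] T [0.03 0.02 0.02] w0.575
```

View pics/seat.png

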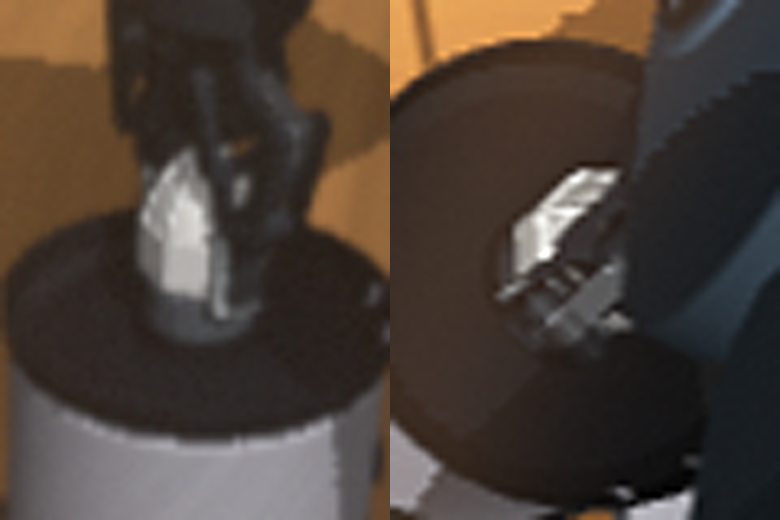

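The cone is home: its lowest visible body point is at z≈0.142, there is no gap above the collar, and the contact force is near the 4 N preload. Next is the press test.

Run:
```python
from h import *
ref=np.load("ref.npy"); z=.132
while z>.1215:
    z-=.001; manip.move_l([*M,z],max_speed=.02); f=fz(2)-ref; print("%.4f"%z,f.round(1), round(manip.current_ee_pos()[2],4))
    if f[2]>12: break
manip.dwell(.2); st("bottom"); 
p,d=manip.grab_frame("side");W=cloud("side",p,d);m=sel(W,d,*M,.03,.12,.21)&(p.min(2)>120)&(np.ptp(p,axis=2)<25);print(W[m][:,2].min(),W[m][:,2].max())
```

```text
0.1310 [-0.6  0.2  4.5] 0.1311
0.1300 [ 0.1 -0.4  6.2] 0.1301
0.1290 [ 0.8 -0.7  5.7] 0.1291
0.1280 [ 0.1 -0.8  6.4] 0.1281
0.1270 [ 0.4 -0.1  7.1] 0.1272
0.1260 [-0.1 -0.1  7.4] 0.1262
0.1250 [-0.3  0.1  8.4] 0.1252
0.1240 [-0.5  0.3  9.1] 0.1243
0.1230 [-1.  -0.3  9.5] 0.1234
0.1220 [-5.1  2.  19.5] 0.1232
bottom t20.4 p [ 0.4943 -0.2683  0.1232] F [-4.09  2.31 17.67] T [0.4  0.65 0.04] w0.580
0.1336059972471428 0.18068872582124804
```

Run:
```python
from h import *
manip.move_l([*M,.1325],max_speed=.02); manip.dwell(.2); st("up")
manip.set_gripper(1.0); st("open")
manip.move_l([*M,.26],max_speed=.08)
manip.move_ptp([.40,.03,.30],R(-52)); manip.dwell(.3); st("clear")
o=[]
for c,(u,v) in(("side",(292,100)),("top",(392,201))):
    p,d=manip.grab_frame(c);W=cloud(c,p,d)
    o.append(cv2.resize(p[v-40:v+40,u-30:u+30],(390,520),interpolation=cv2.INTER_CUBIC))
    P=W[sel(W,d,*M,.034,.13,.21)&(p.min(2)>100)]; print(c,len(P),P.min(0).round(4),P.max(0).round(4))
    for n in("cone_large","cone_small"): print(c,n,[(np.round(r["at"],3).tolist(),round(r["confidence"],2)) for r in manip.look_for(c,n)])
cv2.imwrite("pics/end.png",np.hstack(o)[:,:,::-1])
```

```text
up t21.3 p [ 0.4939 -0.2681  0.1323] F [-0.14  0.63  0.9 ] T [0.07 0.09 0.04] w0.576
open t21.8 p [ 0.4941 -0.2682  0.1324] F [-0.67  0.36 -0.01] T [-0.04  0.02 -0.01] w1.001
clear t25.0 p [0.4002 0.0296 0.2998] F [-0.38  0.67 -0.54] T [-0.01  0.03 -0.02] w1.003
side 318 [ 0.4704 -0.2772  0.135 ] [ 0.5189 -0.2383  0.1966]
side cone_large [([0.465, 0.199, 0.037], 0.75), ([0.501, 0.412, 0.037], 0.7), ([0.49, -0.252, 0.172], 0.68), ([0.565, 0.312, 0.04], 0.63), ([0.374, 0.314, 0.047], 0.58)]
side cone_small [([0.546, -0.003, 0.088], 0.52)]
top 411 [ 0.4672 -0.2954  0.1406] [ 0.5179 -0.2419  0.196 ]
top cone_large [([0.504, 0.397, 0.041], 0.9), ([0.568, 0.3, 0.042], 0.81), ([0.377, 0.293, 0.04], 0.79), ([0.486, -0.261, 0.174], 0.78), ([0.463, 0.197, 0.044], 0.67)]
top cone_small [([0.484, -0.25, 0.12], 0.71), ([0.482, 0.254, 0.011], 0.69)]
```

View pics/end.png

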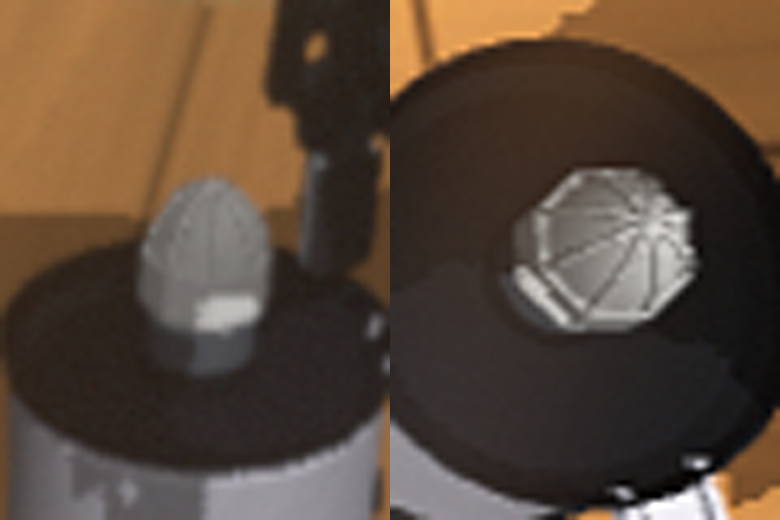

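The cone is standing free at home: its dome top reads about 0.196 against 0.194 nominal, and it sits centred and upright. The gripper is clear, so I'm handing in.

```bash
python3 -c "
from bench import manip
manip.sign_off()"
```

```text
the job is handed in; nothing more can be done
```

The large cone is home in the juicer's drive socket, the press switch check is done, and the job was handed in at about 25 s of the 72 s allowed.

- **Fitting:** I gripped the white cone on two opposite flats, lifted it off its stand and carried it to the drive. I had measured the socket's yaw in the image and pre-turned the cone to match. The square went in on the first descent, so no turning under pressure was needed. First firm contact was 4.6 N, with the shoulder at mouth height and the drive barely sunk.
- **Press check:** The push force rose steadily from about 4.5 N to 9.5 N over about 9 mm. It then met the hard stop, where I ended at about 19.5 N peak, under the 50 N limit. I let the drive come up again before releasing.
- **Last checks:** The cone looks centred and upright. Its dome top reads 0.196 m against 0.194 m expected, and the same depth reading was about 3 mm high when the cone was on its stand. The gripper is well clear.
- **Disagreements:**
  - The top camera's final search for the small cone returned only false hits, at the juicer and the empty stand. The side camera still saw the small cone where it had been.
  - The four coloured look-alikes lay about 5 cm from their first readings. They appear to have tipped or rolled over, and none fell off. I saw no sign that the arm touched them, but I did not establish why they moved.
  - I did not re-measure the tumbler and sugar jar at the end. The arm did not work near them.

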